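# Bore check of a brass sleeve on the swing-head hand press

## Task

Stand the brass sleeve upright in the middle of the press's black anvil and let go of it, then swing the press arm by its red ball until the plunger stands over the sleeve's bore. Press the black plunger head all the way down to its stop so that the probe enters the bore, hold it down for a second, and let it spring back up. Then swing the arm back until the plunger is parked over the yellow spot, leaving the sleeve standing on the anvil and the other parts on the bench where they are.

Things in the scene. Friction and masses are not known exactly. Their poses are not given: they have to be found in the camera images.
- sleeve: plain brass sleeve (short tube), outer diameter 42 mm, bore 30 mm, 32 mm tall, 185 g nominal (may vary by a third), standing upright on the bench; origin at the centre of its underside, z along its axis
- anvil_top (a point): centre of the flat top of the black round press anvil, 64 mm diameter, 37 mm above the bench, fixed on the green press base (base 15 mm thick, 84 mm wide round foot under the anvil). Axes are the press's own: the column (vertical, axis of the swing arm) stands 115 mm away along +x, the yellow parking spot lies towards +x +y. Press position and yaw vary
- park_mark (a point): centre of the yellow disc (34 mm diameter) on the green press base, 16 mm above the bench, where the plunger is parked; 115 mm from the column axis
- swing_hinge (a point): point on the vertical hinge axis of the swing arm, at mid-thickness of the arm, 99 mm above the bench. The axis goes through the column (36 mm diameter, its hub 52 mm diameter and up to 128 mm above the bench)
- ball (a point): centre of the red ball (26 mm diameter) at the free end of the green swing arm, 142 mm above the bench, 165 mm from the hinge axis; it stands on a 12 mm diameter upright stem that leaves the arm's top at 108 mm. Pinch it from above to swing the arm
- plunger_top (a point): centre of the flat top of the black plunger head (36 mm diameter, 14 mm thick) on the swing arm, 115 mm from the hinge axis on the line to the ball, 50 mm short of it; 154 mm above the bench when up, 134 mm when fully pressed
- probe_tip (a point): lower tip of the plunger's steel probe (10 mm diameter), straight below the head; 78 mm above the bench when up (9 mm above the top of a sleeve on the anvil), 58 mm when fully pressed (11 mm down the bore)
- swing (a joint): angle of the swing arm in rad about the vertical hinge: 0 with the plunger exactly over the anvil's centre, growing clockwise seen from above; 1.35 with the plunger over the yellow spot; range -0.4 to 1.75. Stiff hinge (about 2.5 N at the ball): it stays where it is left
- plunger (a joint): how far the plunger is pressed down, in m: 0 up, 0.020 at its stop. Spring: about 5 N to start, about 13 N at the stop; it springs back up by itself
- bushing: bystander: dark steel flanged bushing, flange 48 mm diameter, 26 mm tall, standing on its flange; origin at the centre of its underside
- cup: bystander: bright chrome bearing cup (ring), 54 mm diameter, 18 mm tall; origin at the centre of its underside
- bolt: bystander: steel rotor bolt standing on its hexagon head (30 mm across), shank 16 mm diameter, 54 mm tall; origin at the centre of its underside
Mind the look-alikes: they are no part of the job. Of the things shaped like the sleeve, the brass one is meant. What is shaped like the part that bears anvil_top but brown is not meant.

How it is judged:
By the outcome, as a careful person would: the job done as asked, in the order asked, and still so for the second after the job is handed in, with the robot touching nothing.
It also fails if it takes over 72 s, if anything falls off the work surface, if the arm or the gripper's body presses on something with over 40 N, if the wrist force passes 120 N, or if a joint passes its speed limit or range.

## Robot

A 6-joint arm with a two-finger parallel gripper is mounted at the origin on the work surface. World frame = base frame: x ahead of the robot, y to its left, z up, the work surface at z = 0. Lengths are in mm, angles in rad, forces in N, time in s.
With the tool pointing down it reaches from about 250 to 800 mm from the base axis. Payload 8.5 kg.
Tool frame: the origin (TCP) lies midway between the tips of the shut fingers; the grasp point (between the pads) lies 19 mm behind it; z points along the fingers, y is the line along which they close (so a half turn about z gives the same grasp; the last joint's range is limited). The gripper opens to 85 mm and grips with 20 to 120 N. Pads are 22 mm wide; open, the fingers measure 114 mm over their backs; the gripper's body (76 mm by 85 mm) begins 54 mm behind the grasp point. The pads swing forward as they close: fully open they stand 13 mm farther back than shut.
Start: joints at [1.346, 0.238, -0.013, 1.319, 0, 1.571], TCP at [117.017, 511.748, 231.276] pointing down, gripper open.
Joint ranges: [-2.66, 2.66], [-1.03, 1.9], [-1.14, 1.46], [-1.82, 2.27], [-1.45, 1.34], [-3.14, 3.14]. Speed limits (rad/s): [2.22, 2.22, 2.79, 3.14, 3.14, 3.14].

## Interface

Orientations are given as a unit quaternion [w, x, y, z].
In Python, from bench import sensors, camera, workorder gives the robot as it stands.
- The arm moves only by the tool carry_out, never from a script. Its argument "moves" is a list that holds one entry, the list of rows, each a list of 5 numbers: the opening, from 0 (shut) to 1 (fully open), then the shift along the tool's x, y, z in m, then the turn about the tool's z in degrees. In form: [[[hand, dx, dy, dz, spin], ...]]. A call has 1 to 10 rows; each row shifts and turns the commanded pose from where the row before left it, along the tool's axes as they then stand; what a row does not reach is not made up. A row lasts 1/8 s, in which the tool goes at most 62.5 mm and 10.7 degrees, less where a joint would pass 70% of its speed; a pose out of reach is approached as far as the arm can. A call with a gripper value outside its range is refused whole. The fingers move at their own pace and stop on an object; "force" is the grip in N (left out, the last holds). Time passes only in rows, so rows that do not move let the fingers close. It gives the time, the measured TCP pose, the force, the opening and the grip force at its end, in the units of the state.
- sensors.get_state(): the state, without advancing time (a new reading comes with each control period).
- camera(name): name is "scene" or "top" or "wrist"; returns a dict with "frame" (400x640x3 uint8, blue, green, red), "mtx" (3x3 intrinsics, pixels), "k1" (the pictures are not rectified: a ray, as slopes to the right and down, at radius r is drawn at 1 + k1 r^2 times it, then the intrinsics apply), "world_to_cam" (4x4, takes a point from world to camera coordinates). Camera axes: x right, y up, looking along -z (the intrinsics and any distortion apply to the point x, -y, -z); pixel columns grow to the right and rows downward; lengths in mm; the calibration is good to about 2 mm. A picture is of the moment at which its call begins. There is no depth.
- workorder.job_done(): hands the job in; it is judged then, once.
The state is a dict: "t": time; "joint_pos": joint angles; "qd": joint speeds; "joint_efforts": joint torques, N m; "eef_pos": TCP position; "tcp_rot": TCP orientation; "ft_force": force on the tool from outside, world axes, zero at the start; "moment": the same for the moment, N m; "width": finger opening in mm; "finger_force": force on a finger pad.
Only numpy, scipy, OpenCV 4.12 (cv2) and the standard library are available. Lean on these libraries where they do the work, as an engineer would, in place of code of your own. Each camera call takes 0.05 s, during which the arm holds its last target. There are 200 camera calls.

## Working session

There is one attempt and no reset: what is moved stays moved. The work goes in short steps, Python scripts to look and compute and a tool call to move; the robot and the scene stay as the last step left them, time stands still between calls to the robot, and variables do not carry over. Pictures are saved under pics/ and viewed, at most 10 in all, crops included, and the job is handed in when it is done.

Besides the shell and the picture viewer there is one more tool, called after "Emit:" as name([rows], argument=value, ...), one row to a line, values as JSON. carry_out: Moves the arm, as the interface text tells. Its arguments: {"type":"object","properties":{"moves":{"type":"array"},"force":{"type":"number"}},"required":["moves"]}

```bash
mkdir -p pics
cat > h.py <<'E'
import numpy as np,cv2
from bench import sensors,camera,workorder
def ray(c,u,v):
    K=np.array(c["mtx"]);k=c["k1"]
    d=np.array([(u-K[0,2])/K[0,0],(v-K[1,2])/K[1,1]]);s=d.copy()
    for _ in range(30): s=d/(1+k*(s@s))
    T=np.array(c["world_to_cam"]);R=T[:3,:3]
    return -R.T@T[:3,3], R.T@np.array([s[0],-s[1],-1.])
def onz(c,u,v,z):
    o,d=ray(c,u,v); return o+d*(z-o[2])/d[2]
def proj(c,p):
    T=np.array(c["world_to_cam"]);q=T[:3,:3]@np.array(p)+T[:3,3]
    s=np.array([q[0],-q[1]])/-q[2]; s=s*(1+c["k1"]*(s@s));K=np.array(c["mtx"])
    return K[0,0]*s[0]+K[0,2],K[1,1]*s[1]+K[1,2]
def st():
    s=sensors.get_state();return {k:np.round(s[k],3).tolist() for k in("t","eef_pos","tcp_rot","ft_force","width","finger_force","joint_pos")}
E
python3 - <<'E'
from h import *
for n in("scene","top"):
    c=camera(n);cv2.imwrite(f"pics/{n}0.png",c["frame"]);print(n,c["mtx"],c["k1"],ray(c,320,200))
print(st())
E
```

```text
scene [[508.06135944   0.         314.36901059]
 [  0.         508.06135944 202.4059019 ]
 [  0.           0.           1.        ]] -0.09195699914217313 (array([979.56961482, 429.04220064, 800.62570103]), array([-0.54997451, -0.46330657, -0.69499664]))
top [[489.21569733   0.         323.62196557]
 [  0.         489.21569733 202.08747128]
 [  0.           0.           1.        ]] -0.11529933354798867 (array([ 322.92557266,  -47.17487429, 1189.89660794]), array([ 0.10381306,  0.01326623, -0.99454506]))
{'t': 0.1, 'eef_pos': [116.942, 511.419, 230.747], 'tcp_rot': [-0.0, 0.112, 0.994, -0.001], 'ft_force': [0.491, -1.182, 0.743], 'width': 84.998, 'finger_force': 0.0, 'joint_pos': [1.346, 0.239, -0.014, 1.319, 0.0, 1.571]}
```

View pics/scene0.png

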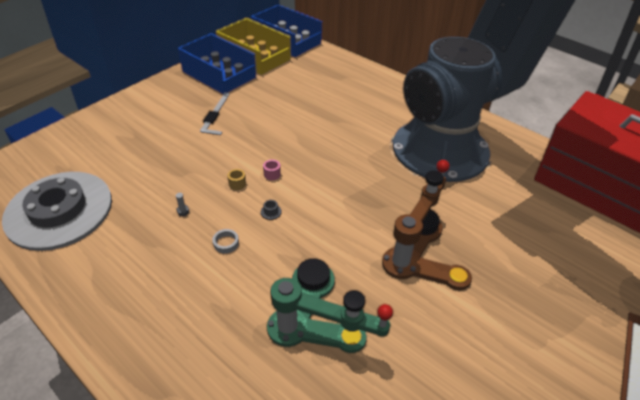

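View pics/top0.png

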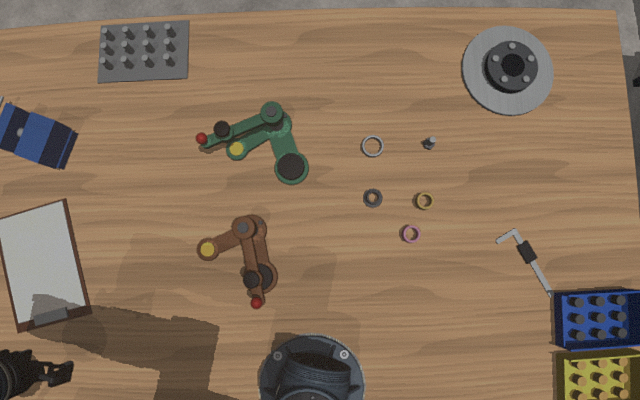

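The top view shows the green press: anvil (291,167), hub (272,113), plunger head (222,130), ball (201,138) and yellow spot (236,149). The brass sleeve is at (424,200), with bystanders at (372,146), (428,144) and (372,198), and a pink look-alike at (410,233). In the scene view the sleeve is at (237,180), the ball at (385,312).

```bash
cat > m.py <<'E'
from h import *
c=camera("top");f=c["frame"];hsv=cv2.cvtColor(f,cv2.COLOR_BGR2HSV)
def blob(mask,x,y,r):
    m=np.zeros_like(mask);cv2.circle(m,(x,y),r,255,-1);m&=mask
    n,l,s,ce=cv2.connectedComponentsWithStats(m)
    i=1+np.argmax(s[1:,4]);k=(l==i).astype(np.uint8)
    cs=max(cv2.findContours(k,0,2)[0],key=cv2.contourArea);(u,v),rr=cv2.minEnclosingCircle(cs)
    e=cv2.fitEllipse(cv2.convexHull(cs)); return e[0],e[1],s[i,4],(u,v,rr)
R=cv2.inRange
yel=R(hsv,(20,150,90),(35,255,255));red=R(hsv,(0,150,60),(8,255,255))|R(hsv,(172,150,60),(180,255,255))
blk=R(hsv,(0,0,0),(180,255,55))
for n,m,x,y,r,z in[("anvil",blk,291,167,16,37),("park",yel,236,149,14,16),("ball",red,201,138,10,142),("plunger",blk,222,130,11,154)]:
    b=blob(m,x,y,r);print(n,b,onz(c,*b[0],z).round(1))
print("hub",onz(c,272,113,128).round(1))
print(hsv[200,412:437].tolist())
for n,x,y,z in[("sleeve",424.5,200.5,32),("bushing",372,198,26),("cup",372,146,18),("bolt",430,143,54)]: print(n,onz(c,x,y,z).round(1))
E
python3 m.py; python3 -c "
import cv2;f=cv2.imread('pics/top0.png')
cv2.imwrite('pics/crop.png',cv2.resize(f[90:240,185:445],None,fx=3,fy=3,interpolation=2))"
```

```text
anvil ((285.6655578613281, 159.97076416015625), (9.376344680786133, 17.24432945251465), np.int32(64), (285.0, 159.5, 8.90234661102295)) [541.8  48.   37. ]Traceback (most recent call last):
  File "m.py", line 13, in <module>
    b=blob(m,x,y,r);print(n,b,onz(c,*b[0],z).round(1))
  File "m.py", line 8, in blob
    e=cv2.fitEllipse(cv2.convexHull(cs)); return e[0],e[1],s[i,4],(u,v,rr)
cv2.error: OpenCV(4.12.0) /io/opencv/modules/imgproc/src/shapedescr.cpp:361: error: (-201:Incorrect size of input array) There should be at least 5 points to fit the ellipse in function 'fitEllipseNoDirect'
```

View pics/crop.png

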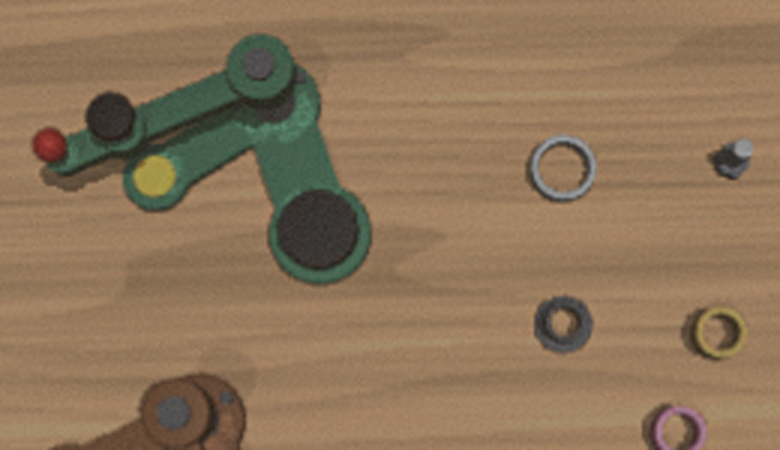

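The crop shows hub (260,68), anvil (318,230), plunger head (111,117), ball (50,145), park (155,176) and sleeve top (718,332), in 3x crop pixels.

```bash
cat > m.py <<'E'
from h import *
c=camera("top");P={}
for n,x,y,z in[("anvil",318,230,37),("park",155,176,16),("ball",50,145,142),("plunger",111,117,154),("hub",260,68,128),("sleeve",718,332,32),("bushing",563,324,26),("cup",563,169,18),("bolt",740,149,54),("pink",678,432,32)]:
    P[n]=onz(c,x/3+184.7,y/3+89.7,z);print(n,P[n].round(1))
d=lambda a:np.linalg.norm((P[a]-P["hub"])[:2])
g=lambda a:np.degrees(np.arctan2(*(P[a]-P["hub"])[1::-1]))
for a in("anvil","park","ball","plunger"):print(a,d(a).round(1),g(a).round(1))
E
python3 m.py; python3 -c "
from h import *
print(st())"
```

```text
anvil [525.9  36.2  37. ]
park [578.4 170.6  16. ]
ball [576.8 225.2 142. ]
plunger [593.2 177.1 154. ]
hub [633.7  70.8 128. ]
sleeve [ 436.3 -279.9   32. ]
bushing [ 446.6 -157.1   26. ]
cup [ 574.2 -162.6   18. ]
bolt [ 579.3 -300.3   54. ]
pink [ 357.8 -244.5   32. ]
anvil 113.1 -162.2
park 114.1 119.0
ball 164.5 110.2
plunger 113.8 110.8
{'t': 0.2, 'eef_pos': [116.956, 511.52, 230.911], 'tcp_rot': [-0.0, 0.112, 0.994, -0.0], 'ft_force': [0.538, 0.119, 0.006], 'width': 85.198, 'finger_force': 0.0, 'joint_pos': [1.346, 0.239, -0.014, 1.319, -0.0, 1.571]}
```

Emit:
carry_out([
  [[1, -0.0378, -0.0294, 0, 0], [1, -0.0378, -0.0294, 0, 0], [1, -0.0378, -0.0294, 0, 0], [1, -0.0378, -0.0294, 0, 0], [1, -0.0378, -0.0294, 0, 0], [1, -0.0378, -0.0294, 0, 0], [1, -0.0378, -0.0294, 0, 0], [1, -0.0378, -0.0294, 0, 0], [1, -0.0378, -0.0294, 0, 0], [1, -0.0378, -0.0294, 0, 0]],
], force=40)

```text
t: 1.45
eef_pos: [420.8, 139.5, 231.4]
tcp_rot: [0.0, 0.112, 0.994, 0.0]
ft_force: [0.3, -0.0, 0.7]
width: 85.3
finger_force: 0.0
```

Emit:
carry_out([
  [[1, -0.0109, -0.0406, 0, 0], [1, -0.0109, -0.0406, 0, 0], [1, -0.0109, -0.0406, 0, 0], [1, -0.0109, -0.0406, 0, 0], [1, -0.0109, -0.0406, 0, 0], [1, -0.0109, -0.0406, 0.015, 0], [1, -0.0109, -0.0406, 0.015, 0], [1, -0.0109, -0.0406, 0.015, 0], [1, -0.0109, -0.0406, 0.015, 0], [1, -0.0109, -0.0406, 0.015, 0]],
])

```text
t: 2.7
eef_pos: [435.6, -280.6, 155.8]
tcp_rot: [0.0, 0.112, 0.994, -0.0]
ft_force: [0.6, -0.2, 0.2]
width: 85.8
finger_force: 0.0
```

Emit:
carry_out([
  [[1, 0, 0, 0, 0], [1, 0, 0, 0, 0]],
])

```text
t: 2.95
eef_pos: [435.4, -278.9, 156.2]
tcp_rot: [-0.0, 0.112, 0.994, 0.0]
ft_force: [-0.1, 0.3, 0.4]
width: 85.5
finger_force: 0.0
```

Run:
```python
from h import *
c=camera("wrist");cv2.imwrite("pics/w1.png",c["frame"]);print(st(),ray(c,320,200))
print(proj(c,[436.3,-279.9,32]))
```

```text
{'t': 3.0, 'eef_pos': [435.62, -278.559, 156.532], 'tcp_rot': [-0.0, 0.112, 0.994, 0.0], 'ft_force': [-0.179, 0.262, 0.092], 'width': 85.706, 'finger_force': 0.0, 'joint_pos': [-0.569, 0.262, -0.178, 1.132, 0.0, -0.345]} (array([ 361.48714926, -263.08296136,  298.81407213]), array([ 0.31184889, -0.0478126 , -0.94940954]))
(np.float64(312.8138567412091), np.float64(186.84539390711885))
```

View pics/w1.png

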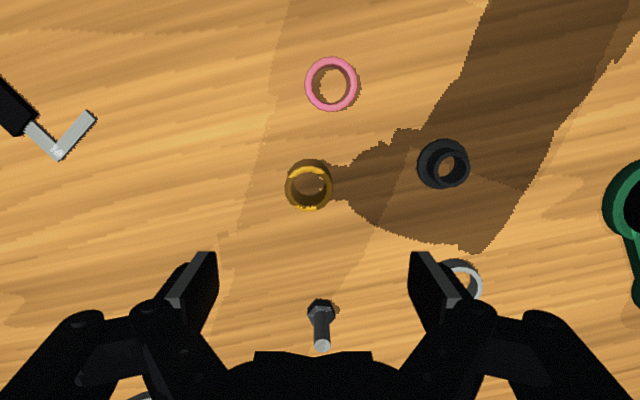

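The sleeve's top centre is at about (309,185), against a predicted (313,187), so it sits about 2 mm further toward -y. I'm descending onto it.

Emit:
carry_out([
  [[1, 0, -0.0028, 0.03, 0], [1, 0, 0, 0.035, 0], [1, 0, 0, 0.035, 0], [1, 0, 0, 0.03, 0], [1, 0, 0, 0.02, 0], [1, 0, 0, 0.005, 0], [0.4, 0, 0, 0, 0], [0.4, 0, 0, 0, 0], [0.2, 0, 0, 0, 0], [0.2, 0, 0, 0, 0]],
], force=40)

```text
t: 4.25
eef_pos: [435.8, -282.2, 2.6]
tcp_rot: [0.001, 0.112, 0.994, -0.0]
ft_force: [-0.5, 1.4, 7.9]
width: 41.5
finger_force: 39.7
```

Emit:
carry_out([
  [[0.2, 0, 0, 0, 0], [0.2, 0, 0, 0, 0], [0.2, 0, 0, 0, 0]],
])

```text
t: 4.62
eef_pos: [435.7, -282.2, 2.6]
tcp_rot: [0.001, 0.112, 0.994, -0.0]
ft_force: [-0.8, 2.4, 6.8]
width: 41.4
finger_force: 39.7
```

Emit:
carry_out([
  [[0.2, 0, 0, -0.01, 0], [0.2, 0, 0, -0.04, 0], [0.2, 0, 0, -0.05, 0], [0.2, -0.01, 0.03, -0.05, 0], [0.2, -0.0142, 0.0433, 0, 0], [0.2, -0.0142, 0.0433, 0, 0], [0.2, -0.0142, 0.0433, 0, 0], [0.2, -0.0142, 0.0433, 0, 0], [0.2, -0.0142, 0.0433, 0, 0], [0.2, 0, 0, 0, 0]],
])

```text
t: 5.88
eef_pos: [570.3, -57.2, 151.8]
tcp_rot: [0.0, 0.11, 0.994, 0.0]
ft_force: [-0.4, -0.6, -1.1]
width: 41.3
finger_force: 41.1
```

Emit:
carry_out([
  [[0.2, 0, 0, 0, 0], [0.2, 0, 0, 0, 0]],
])

```text
t: 6.12
eef_pos: [568.5, -60.5, 151.6]
tcp_rot: [-0.0, 0.113, 0.994, -0.0]
ft_force: [-0.9, 0.0, -0.7]
width: 41.1
finger_force: 41.1
```

Run:
```python
from h import *
c=camera("wrist");cv2.imwrite("pics/w2.png",c["frame"]);print(st())
print(proj(c,[525.9,36.2,37]),proj(c,[633.7,70.8,128]))
e=np.array(st()["eef_pos"]);print(proj(c,e+[0,0,28.5]),proj(c,e))
```

```text
{'t': 6.175, 'eef_pos': [568.53, -60.646, 151.63], 'tcp_rot': [0.0, 0.113, 0.994, -0.0], 'ft_force': [-0.409, 0.082, -1.211], 'width': 41.596, 'finger_force': 41.103, 'joint_pos': [-0.106, 0.354, -0.056, 1.161, -0.0, 0.12]}
(np.float64(424.34206362348164), np.float64(109.70365752908442)) (np.float64(551.9960469069522), np.float64(286.082821407678))
(np.float64(314.96020930352563), np.float64(289.3270186859272)) (np.float64(314.56023359992935), np.float64(255.6204833643669))
```

View pics/w2.png

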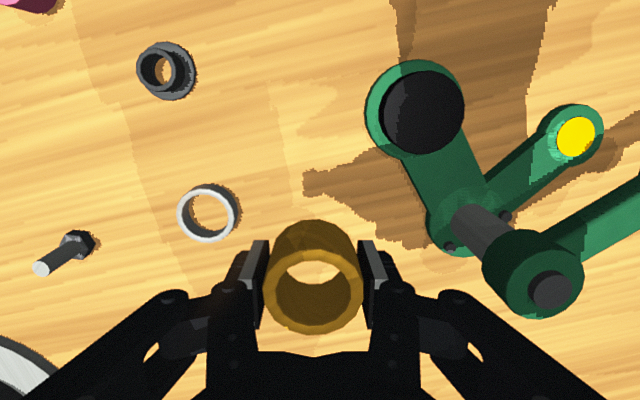

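The held sleeve's top ring is centred at (313,291) against the predicted (315,289), so it is well centred. The anvil top is at (425,110), matching the prediction of (424,110).

Emit:
carry_out([
  [[0.2, 0.032, 0.0425, 0, 0], [0.2, 0.0321, 0.0426, 0, 0], [0.2, 0, 0, 0.02, 0], [0.2, 0, 0, 0.03, 0], [0.2, 0, 0, 0.03, 0], [0.2, 0, 0, 0.02, 0], [0.2, 0, 0, 0.008, 0], [0.2, 0, 0, 0, 0], [0.2, 0, 0, 0, 0]],
])

```text
t: 7.3
eef_pos: [526.1, 37.4, 44.2]
tcp_rot: [0.001, 0.112, 0.994, 0.0]
ft_force: [0.4, -0.5, -0.6]
width: 41.7
finger_force: 41.2
```

Emit:
carry_out([
  [[0.2, 0.0009, -0.0009, 0.003, 0], [0.2, 0, 0, 0.001, 0], [0.2, 0, 0, 0.0005, 0], [0.2, 0, 0, 0, 0]],
])

```text
t: 7.8
eef_pos: [524.4, 36.8, 39.6]
tcp_rot: [0.0, 0.112, 0.994, -0.0]
ft_force: [-3.2, -1.2, 8.0]
width: 41.5
finger_force: 42.0
```

Emit:
carry_out([
  [[0.55, 0, 0, 0, 0], [0.6, 0, 0, 0, 0], [0.7, 0, 0, 0, 0], [0.8, 0, 0, 0, 0], [0.8, 0, 0, -0.03, 0], [0.8, 0, 0, -0.05, 0], [0.8, 0, 0, -0.06, 0], [0.8, 0, 0, -0.05, 0], [0.8, 0, 0, 0, 0]],
])

```text
t: 8.93
eef_pos: [526.4, 37.0, 232.8]
tcp_rot: [0.003, 0.112, 0.994, 0.001]
ft_force: [-0.4, 0.5, -1.2]
width: 68.5
finger_force: 0.0
```

Run:
```python
from h import *
print(st())
c=camera("wrist");f=c["frame"]
print(proj(c,[525.9,36.2,37]),proj(c,[525.9,36.2,69]))
s=camera("scene");print(proj(s,[525.9,36.2,69]),proj(s,[576.8,225.2,142]))
cv2.imwrite("pics/w3.png",np.vstack([cv2.resize(s["frame"][230:390,230:430],(500,400),interpolation=2),cv2.resize(f[:,:],(500,312))[100:]]))
```

```text
{'t': 8.925, 'eef_pos': [526.372, 37.023, 232.822], 'tcp_rot': [0.003, 0.112, 0.994, 0.001], 'ft_force': [-0.442, 0.501, -1.159], 'width': 68.454, 'finger_force': 0.0, 'joint_pos': [0.07, 0.237, -0.011, 1.316, -0.0, 0.295]}
(np.float64(312.30195229020103), np.float64(165.47410038659012)) (np.float64(312.3478780845683), np.float64(172.8404408326574))
(np.float64(314.01615513835173), np.float64(258.7200176637216)) (np.float64(384.64946119803096), np.float64(311.65961095452116))
```

View pics/w3.png

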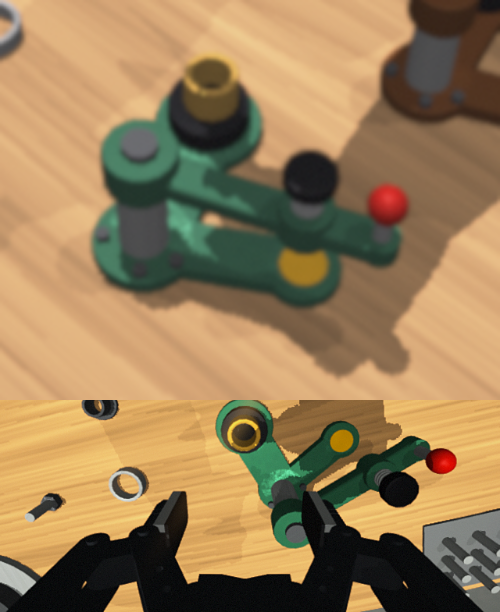

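The sleeve stands centred on the anvil: its ring is at about (314,171) in the wrist image against a predicted (312,173). The ball matches its prediction. On to the ball.

Emit:
carry_out([
  [[0.8, -0.0018, 0.0487, 0, 0], [0.8, -0.0018, 0.0487, 0, 0], [0.8, -0.0018, 0.0487, 0, 0], [0.8, -0.0018, 0.0487, 0, 0], [0.8, 0, 0, 0, 9.4], [0.8, 0, 0, 0, 9.4], [0.8, 0, 0, 0, 9.4], [0.8, 0, 0, 0, 9.4], [0.8, 0, 0, 0, 9.4], [0.8, 0, 0, 0, 9.4]],
])

```text
t: 10.28
eef_pos: [574.1, 224.9, 226.7]
tcp_rot: [-0.001, 0.571, 0.821, -0.001]
ft_force: [0.5, 0.8, 0.6]
width: 68.0
finger_force: 0.0
```

Emit:
carry_out([
  [[0.8, 0, 0, 0.02, 0], [0.8, 0, 0, 0.02, 0], [0.8, 0, 0, 0, 0], [0.8, 0, 0, 0, 0]],
])

```text
t: 10.78
eef_pos: [574.7, 225.1, 188.5]
tcp_rot: [-0.0, 0.568, 0.823, -0.0]
ft_force: [-0.6, 0.1, -0.3]
width: 68.2
finger_force: 0.0
```

Emit:
carry_out([
  [[0.8, -0.0008, 0.002, 0.02, 0], [0.8, 0, 0, 0.025, 0], [0.8, 0, 0, 0.022, 0], [0.8, 0, 0, 0, 0], [0.3, 0, 0, 0, 0], [0.2, 0, 0, 0, 0], [0.1, 0, 0, 0, 0], [0.1, 0, 0, 0, 0], [0.1, 0, 0, 0, 0], [0.1, 0, 0, 0, 0]],
], force=30)

```text
t: 12.02
eef_pos: [577.7, 225.4, 123.1]
tcp_rot: [0.001, 0.568, 0.823, 0.001]
ft_force: [-0.9, -0.3, 5.4]
width: 23.9
finger_force: 29.2
```

Emit:
carry_out([
  [[0.5, 0, 0, 0, 0], [0.5, 0, 0, 0.004, 0], [0.1, 0, 0, 0, 0], [0.1, 0, 0, 0, 0], [0.1, 0, 0, 0, 0], [0.1, 0, 0, 0, 0]],
])

```text
t: 12.78
eef_pos: [576.8, 225.0, 117.4]
tcp_rot: [-0.0, 0.568, 0.823, -0.0]
ft_force: [0.2, 0.3, -4.3]
width: 24.4
finger_force: 29.6
```

Emit:
carry_out([
  [[0.1, -0.0004, -0.008, -0.001, -2.9], [0.1, -0.0008, -0.0167, 0, -5.8], [0.1, -0.0008, -0.0167, 0, -5.8], [0.1, -0.0008, -0.0167, 0, -5.8], [0.1, -0.0008, -0.0167, 0, -5.8], [0.1, -0.0008, -0.0167, 0, -5.8], [0.1, -0.0008, -0.0167, 0, -5.8], [0.1, -0.0008, -0.0167, 0, -5.8], [0.1, 0, 0, 0, 0]],
])

```text
t: 13.9
eef_pos: [488.2, 140.3, 117.6]
tcp_rot: [0.001, 0.223, 0.975, -0.002]
ft_force: [12.1, -8.5, -22.3]
width: 24.0
finger_force: 31.4
```

Emit:
carry_out([
  [[0.6, 0, 0, 0, 0], [0.6, 0, 0, 0, 0], [0.6, 0, 0, 0, 0]],
])

```text
t: 14.28
eef_pos: [487.0, 142.9, 119.2]
tcp_rot: [0.0, 0.223, 0.975, 0.0]
ft_force: [0.7, 0.1, 0.7]
width: 51.4
finger_force: 0.0
```

```bash
cat > ball.py <<'E'
from h import *
print(st())
for n in("top","scene","wrist"):
    c=camera(n);h=cv2.cvtColor(c["frame"],cv2.COLOR_BGR2HSV)
    m=cv2.inRange(h,(0,150,60),(8,255,255))|cv2.inRange(h,(172,150,60),(180,255,255))
    k,l,s,ce=cv2.connectedComponentsWithStats(m)
    for i in range(1,k):
        if s[i,4]>15:
            p=onz(c,*ce[i],142)
            if abs(p[0]-500)<170 and abs(p[1]-120)<160:print(n,ce[i].round(1),s[i],p.round(1))
E
python3 ball.py
```

```text
{'t': 14.275, 'eef_pos': [486.973, 142.9, 119.171], 'tcp_rot': [0.0, 0.223, 0.975, 0.0], 'ft_force': [0.699, 0.15, 0.665], 'width': 51.4, 'finger_force': 0.0, 'joint_pos': [0.285, 0.273, -0.265, 1.032, 0.0, 0.735]}
scene [374.2 249.8] [369 243  11  14 122] [488.  138.3 142. ]
wrist [308.9 286.8] [ 279  255   61   64 3024] [488.2 139.3 142. ]
```

Emit:
carry_out([
  [[0.6, -0.0027, -0.0028, 0, -1.3], [0.6, 0, 0, 0, 0], [0.1, 0, 0, 0, 0], [0.1, 0, 0, 0, 0], [0.1, 0, 0, 0, 0], [0.1, 0, 0, 0, 0]],
])

```text
t: 15.18
eef_pos: [488.1, 139.0, 119.0]
tcp_rot: [0.0, 0.212, 0.977, 0.0]
ft_force: [-0.5, -0.3, 2.2]
width: 23.7
finger_force: 29.3
```

Emit:
carry_out([
  [[0.1, -0.0009, -0.0172, 0, -6], [0.1, -0.0009, -0.0172, 0, -6], [0.1, -0.0009, -0.0172, 0, -6], [0.1, -0.0009, -0.0172, 0, -6], [0.1, -0.0009, -0.0172, 0, -6], [0.1, -0.0009, -0.0172, 0, -6], [0.1, -0.0007, -0.014, 0, -5], [0.1, 0, 0, 0, 0], [0.1, 0, 0, 0, 0]],
])

```text
t: 16.3
eef_pos: [480.9, 24.4, 119.0]
tcp_rot: [0.001, -0.143, 0.99, -0.0]
ft_force: [6.1, -0.7, 0.3]
width: 24.3
finger_force: 29.8
```

Emit:
carry_out([
  [[0.1, 0.001, -0.0022, 0, -1], [0.1, 0, 0, 0, 0], [0.6, 0, 0, 0, 0], [0.6, 0, 0, 0, 0], [0.6, 0, 0, 0, 0]],
])

```text
t: 16.92
eef_pos: [479.2, 22.1, 118.6]
tcp_rot: [-0.0, -0.152, 0.988, -0.0]
ft_force: [0.4, -0.6, 1.0]
width: 51.4
finger_force: 0.0
```

```bash
python3 ball.py
python3 - <<'E'
from h import *
c=camera("wrist");cv2.imwrite("pics/w4.png",c["frame"])
for p in([525.9,36.2,154],[478.5,21.3,142]):print(proj(c,p))
E
```

```text
{'t': 16.925, 'eef_pos': [479.182, 22.066, 118.636], 'tcp_rot': [-0.0, -0.152, 0.988, -0.0], 'ft_force': [0.418, -0.594, 0.978], 'width': 51.353, 'finger_force': 0.0, 'joint_pos': [0.046, 0.23, -0.327, 1.015, -0.0, -0.259]}
scene [325.7 214.5] [320 209  12  12 113] [479.9  22.5 142. ]
wrist [313.7 286. ] [ 284  254   61   64 3038] [481.   22.1 142. ]
(np.float64(313.82103419703793), np.float64(395.04405489862165))
(np.float64(313.9031427963239), np.float64(280.32098226233))
```

Emit:
carry_out([
  [[0.6, 0, 0, -0.02, 0], [0.6, 0, 0, -0.025, 0], [0.6, 0, 0, -0.02, 0], [0.0, -0.02, 0, 0, 0], [0.0, -0.0306, -0.0003, 0, 0], [0.0, 0, 0, 0, 0], [0.0, 0, 0, 0, 0], [0.0, 0, 0, 0.018, 0], [0.0, 0, 0, 0, 0], [0.0, 0, 0, 0, 0]],
])

```text
t: 18.38
eef_pos: [527.8, 36.7, 166.4]
tcp_rot: [0.0, -0.152, 0.988, -0.0]
ft_force: [-0.3, -0.3, 0.3]
width: -0.2
finger_force: 0.0
```

Emit:
carry_out([
  [[0.0, 0, 0, 0.01, 0], [0.0, 0, 0, 0.006, 0], [0.0, 0, 0, 0.006, 0], [0.0, 0, 0, 0.006, 0], [0.0, 0, 0, 0.004, 0], [0.0, 0, 0, 0.002, 0], [0.0, 0, 0, 0, 0]],
])

```text
t: 19.25
eef_pos: [528.5, 36.8, 133.9]
tcp_rot: [0.001, -0.152, 0.988, -0.0]
ft_force: [-5.4, 0.2, 23.8]
width: 0.3
finger_force: 11.8
```

Emit:
carry_out([
  [[0, 0, 0, 0.0003, 0], [0, 0, 0, 0, 0], [0, 0, 0, 0, 0], [0, 0, 0, 0, 0], [0, 0, 0, 0, 0], [0, 0, 0, 0, 0], [0, 0, 0, 0, 0], [0, 0, 0, 0, 0], [0, 0, 0, 0, 0], [0, 0, 0, 0, 0]],
])

```text
t: 20.5
eef_pos: [528.5, 36.8, 133.8]
tcp_rot: [0.001, -0.152, 0.988, -0.0]
ft_force: [-7.2, -1.4, 25.8]
width: -0.1
finger_force: 13.0
```

Run:
```python
from h import *
print(st());s=camera("scene");cv2.imwrite("pics/s5.png",cv2.resize(s["frame"][180:380,210:430],None,fx=3,fy=3,interpolation=2))
```

```text
{'t': 20.5, 'eef_pos': [528.535, 36.825, 133.843], 'tcp_rot': [0.001, -0.152, 0.988, -0.0], 'ft_force': [-7.173, -1.4, 25.817], 'width': -0.053, 'finger_force': 13.038, 'joint_pos': [0.07, 0.295, -0.191, 1.081, -0.0, -0.236]}
```

View pics/s5.png

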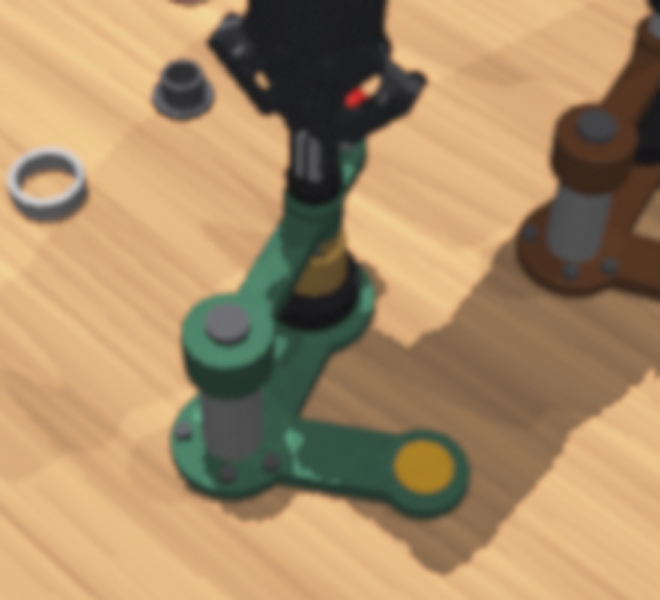

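The scene view shows the head down at (315,185) in the crop and the sleeve upright below it at (325,265). Now I'll release and go back to the ball.

Emit:
carry_out([
  [[0, 0, 0, -0.004, 0], [0, 0, 0, -0.01, 0], [0, 0, 0, -0.014, 0], [0, 0, 0, -0.03, 0], [0.6, 0.025, 0, 0, 0], [0.6, 0.0252, 0.0006, 0, 0], [0.6, 0, 0, 0, 0], [0.6, 0, 0, 0, 0], [0.6, 0, 0, 0, 0], [0.6, 0, 0, 0, 0]],
])

```text
t: 21.8
eef_pos: [480.5, 22.5, 189.3]
tcp_rot: [-0.0, -0.152, 0.988, -0.0]
ft_force: [0.4, -0.3, 0.9]
width: 51.0
finger_force: 0.0
```

```bash
python3 ball.py
```

```text
{'t': 21.8, 'eef_pos': [480.477, 22.474, 189.29], 'tcp_rot': [-0.0, -0.152, 0.988, -0.0], 'ft_force': [0.424, -0.303, 0.868], 'width': 51.008, 'finger_force': 0.0, 'joint_pos': [0.047, 0.182, -0.196, 1.193, -0.0, -0.259]}
scene [325.7 214.2] [320 208  12  13 120] [479.2  22.  142. ]
wrist [313.  220.2] [ 293  200   41   42 1333] [480.6  21.9 142. ]
```

Emit:
carry_out([
  [[0.6, 0, 0, 0.03, 0], [0.6, 0, 0, 0.03, 0], [0.6, 0, 0, 0.0103, 0], [0.6, 0, 0, 0, 0], [0.1, 0, 0, 0, 0], [0.1, 0, 0, 0, 0], [0.1, 0, 0, 0, 0], [0.1, 0, 0, 0, 0]],
])

```text
t: 22.95
eef_pos: [480.8, 22.4, 120.4]
tcp_rot: [0.001, -0.152, 0.988, -0.0]
ft_force: [-1.2, 1.5, 5.3]
width: 24.2
finger_force: 29.1
```

Emit:
carry_out([
  [[0.1, -0.0009, 0.0171, 0, 5.95], [0.1, -0.0009, 0.0171, 0, 5.95], [0.1, -0.0009, 0.0171, 0, 5.95], [0.1, -0.0009, 0.0171, 0, 5.95], [0.1, -0.0009, 0.0171, 0, 5.95], [0.1, -0.0009, 0.0171, 0, 5.95], [0.1, 0, 0, 0, 0]],
])

```text
t: 23.82
eef_pos: [481.8, 124.8, 120.4]
tcp_rot: [0.001, 0.158, 0.987, 0.001]
ft_force: [0.1, 2.0, 6.2]
width: 24.0
finger_force: 29.4
```

Emit:
carry_out([
  [[0.1, -0.0009, 0.0167, 0, 5.8], [0.1, -0.0009, 0.0167, 0, 5.8], [0.1, -0.0009, 0.0167, 0, 5.8], [0.1, -0.0009, 0.0167, 0, 5.8], [0.1, -0.0009, 0.0167, 0, 5.8], [0.1, -0.0009, 0.0167, 0, 5.8], [0.1, -0.0009, 0.0167, 0, 5.8], [0.1, 0, 0, 0, 0], [0.1, 0, 0, 0, 0]],
])

```text
t: 24.95
eef_pos: [553.6, 213.9, 120.4]
tcp_rot: [0.001, 0.491, 0.871, 0.001]
ft_force: [-0.1, 2.6, 6.0]
width: 23.8
finger_force: 29.8
```

```bash
python3 ball.py
```

```text
{'t': 24.95, 'eef_pos': [553.623, 213.891, 120.425], 'tcp_rot': [0.001, 0.491, 0.871, 0.001], 'ft_force': [-0.068, 2.626, 5.959], 'width': 23.799, 'finger_force': 29.769, 'joint_pos': [0.368, 0.407, -0.057, 1.104, 0.0, 1.394]}
wrist [312.9 281.2] [ 284  250   58   63 2900] [553.4 212.2 142. ]
```

Emit:
carry_out([
  [[0.6, 0, 0, 0, 0], [0.6, 0, 0, 0, 0], [0.6, 0, 0, 0, 0], [0.6, 0, 0, -0.03, 0], [0.6, 0, 0, -0.05, 0], [0.6, 0, 0, -0.05, 0], [0.6, 0.04, 0, -0.02, 0], [0.6, 0.04, 0, 0, 0], [0.6, 0.04, 0, 0, 0], [0.6, 0, 0, 0, 0]],
])

```text
t: 26.35
eef_pos: [488.8, 317.4, 269.1]
tcp_rot: [-0.0, 0.489, 0.872, -0.0]
ft_force: [-0.4, 0.5, -0.4]
width: 50.9
finger_force: 0.0
```

```bash
python3 ball.py
python3 - <<'E'
from h import *
t=camera("top");s=camera("scene")
cv2.imwrite("pics/end.png",np.hstack([cv2.resize(t["frame"][80:240,180:310],(390,480),interpolation=2),cv2.resize(s["frame"][230:390,250:380],(390,480),interpolation=2)]))
print("hub",proj(t,[636.5,71.5,128]),"sleeve",proj(t,[525.9,36.2,69]),"plunger at park",proj(t,[578.4,170.6,154]))
E
```

```text
{'t': 26.35, 'eef_pos': [488.803, 317.439, 269.106], 'tcp_rot': [-0.0, 0.489, 0.872, -0.0], 'ft_force': [-0.423, 0.487, -0.406], 'width': 50.868, 'finger_force': 0.0, 'joint_pos': [0.576, 0.332, 0.215, 1.454, 0.0, 1.599]}
top [206.4 148.6] [202 144  10  11  85] [552.7 213.8 142. ]
scene [387.6 297.2] [381 290  14  15 172] [552.  212.7 142. ]
wrist [314.  304.8] [301 291  27  28 560] [553.3 211.9 142. ]
hub (np.float64(271.0395590329842), np.float64(111.14730129537122)) sleeve (np.float64(289.6570311079963), np.float64(164.02064373760211)) plunger at park (np.float64(224.65968302353548), np.float64(135.20536220132811))
```

View pics/end.png

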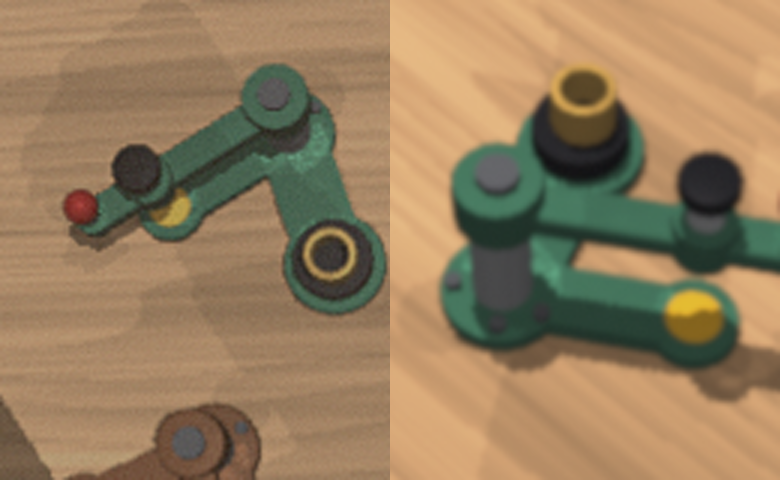

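The final view shows the sleeve upright at the anvil's middle (330,255). The plunger head is at about (225,136) in the top image, against (225,135) for parked over the yellow spot.

```bash
python3 -c "
from h import *
print(workorder.job_done())"
```

```text
the job is handed in; nothing more can be done
None
```

The job is handed in, though no verdict came back: the brass sleeve stands on the anvil, the plunger was pressed to its stop, held for just over a second and released, and the arm is parked over the yellow spot, all in about 26 s of robot time.

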